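# Put the drilling and marking-out tools back in their fitted trays

### The job

Put the four tools on the bench away, each in the felt-lined wooden tray made to its shape: the drill chuck standing jaws up in the round tray, the V-block groove up in the oblong tray, the engineer's square lying flat in the L-shaped tray, and the tap wrench in the long narrow tray. Every tool must rest fully down on the felt inside the wooden lip; set each one down gently, never dropping it. Do not knock over or push away the little oil bottle and the paste tin that stand among them.

Things in the scene. Friction and masses are not known exactly. Their poses are not given: they have to be found in the camera images.
- chuck: keyed drill chuck, round, standing on its flat back, jaws up, 77 mm tall, 0.55 kg. Steel foot 43 mm in diameter up to 29 mm, then a dark toothed sleeve 50 mm in diameter from 29 to 52 mm (grip here), then a cone up to the three jaws. Origin: centre of the underside, z up; yaw does not matter. Goes in the round tray.
- vblock: steel V-block 60 (x) x 40 (y) x 40 mm tall, 0.5 kg, a V groove 28 mm wide and 14 mm deep along x in its top. Grip its flat long sides across y (40 mm). Origin: centre of the underside; x along the groove, z up. Goes groove up in the oblong tray, either way round.
- square: engineer's square lying flat, an L of 93 (x) x 60 (y) mm, 0.16 kg. Dark stock 18 (x) x 60 (y) x 16 mm tall centred on x = -37.5 mm, y = 0: grip it across x (18 mm). Bright blade 2.5 mm thick, 18 mm wide, 8 mm up, from the stock to x = +46.5 mm, centred on y = +21 mm. Origin: centre of the 93 x 60 rectangle, level with the underside, z up. Goes in the L-shaped tray.
- wrench: bar tap wrench lying flat, 120 mm long (x), 0.2 kg: dark hub 40 (x) x 24 (y) x 20 mm tall in the middle (grip it across y, 24 mm), a round steel handle 10 to 14 mm thick from either end, its axis 10 mm up. Origin: centre of the hub's underside; x along the handles, z up. Goes in the long tray, either way round.
- round_tray: round tray for the drill chuck, 74 mm across outside, 60 mm inside. Fixed. Wooden lip 7 mm thick, top 9 mm above the bench; grey felt floor at 3 mm. Origin: at bench level, under the centre of the circle.
- block_tray: oblong tray for the V-block, inside 76 (x) x 56 (y) mm, outside 90 x 70 mm. Fixed. Wooden lip 7 mm thick, top 9 mm above the bench; grey felt floor at 3 mm. Origin: at bench level, under the centre; x along the longer side.
- L_tray: L-shaped tray for the engineer's square, 123 (x) x 90 (y) mm outside. Fixed. Wooden lip 7 mm thick, top 9 mm above the bench; grey felt floor at 3 mm. Origin: at bench level, under the centre of that rectangle. Legs 34 mm wide inside: the stock's along y centred on x = -37.5 mm, the blade's to +x centred on y = +21 mm. Square centred when origins and axes coincide (same yaw).
- long_tray: long narrow tray for the tap wrench, inside 136 (x) x 40 (y) mm, outside 150 x 54 mm. Fixed. Wooden lip 7 mm thick, top 9 mm above the bench; grey felt floor at 3 mm. Origin: at bench level, under the centre; x along the longer side.
- oiler: small white plastic oil bottle with a thin spout, 32 mm in diameter, 68 mm tall, standing among the tools; leave it alone. Origin: centre of the underside.
- tin: small round tin of cutting paste with a bright lid, 40 mm in diameter, 27 mm tall; leave it alone. Origin: centre of the underside.
There are look-alikes about, which are no part of the job. There is more than one size of the wrench; the one meant has the size given above.

How it is judged:
By the outcome, as a careful person would: the job done as asked, in the order asked, and still so for the second after the job is handed in, with the robot touching nothing.
It also fails if it takes over 115 s, if anything falls off the work surface, if the arm or the gripper's body presses on something with over 40 N, if the wrist force passes 120 N, or if a joint passes its speed limit or range.

### The arm

A 6-joint arm with a two-finger parallel gripper is mounted at the origin on the work surface. World frame = base frame: x ahead of the robot, y to its left, z up, the work surface at z = 0. Lengths are in m, angles in degrees, forces in N, time in s.
With the tool pointing down it reaches from about 0.275 to 0.85 m from the base axis. Payload 5.2 kg.
Tool frame: the origin (TCP) lies at the very end of the fingers, on their centre line; the grasp point (between the pads) lies grip_depth behind it (grip_depth is the distance from the TCP to the grasp point, in m); z points along the fingers, y is the line along which they close (so a half turn about z gives the same grasp; the last joint's range is limited). The gripper opens to 85 mm and grips with 20 to 120 N. Pads are 22 mm wide; open, the fingers measure 114 mm over their backs; the gripper's body (76 mm by 85 mm) begins 54 mm behind the grasp point. The pads swing forward as they close: fully open they stand 13 mm farther back than shut.
Start: joints at [61.776, 14.817, 87.949, -0, 77.235, -11.62], TCP at [0.157, 0.527, 0.231] pointing down, gripper open.
Joint ranges: [-179.93, 179.93], [-52.35, 119.4], [10.71, 147.94], [-69.91, 249.91], [12.55, 155.21], [-178.61, 178.61]. Speed limits (degrees/s): [147.25, 147.25, 180, 180, 180, 180].

### API

Orientations are given as a 3x3 rotation matrix whose columns are the frame's x, y, z axes.
In Python, from workcell import * gives the robot as it stands.
- The arm moves only by the tool play_rows, never from a script. Its arguments are lists of equal length, an entry for each row: "dp": the shift along the world's x, y, z in units of 40 mm (1.0 is 40 mm), a list of three; "rot": the turn, a rotation vector about the world's x, y, z in units of 5 degrees (1.0 is 5 degrees), a list of three; "fingers": the finger opening in mm, from 0 to 85.4. In form: {"dp": [[x, y, z], ...], "rot": [[wx, wy, wz], ...], "fingers": [fingers, ...]}. A call has 1 to 8 rows; each row is the pose to reach, as a shift and turn from the pose commanded when the call began; what a row does not reach only later rows make up. A row lasts 1/12 s, in which the tool goes at most 41.7 mm and 7.16 degrees, less where a joint would pass 70% of its speed; a pose out of reach is approached as far as the arm can. A call with a gripper value outside its range is refused whole. The fingers move at their own pace and stop on an object; the grip force is fixed at half the most. Time passes only in rows, so rows that repeat a pose let the fingers close. It gives the time, the measured TCP pose, the force, the opening and the grip force at its end, in the units of the state.
- get_state(): the state, without advancing time (a new reading comes with each control period).
- read_camera(name): name is "side" or "top"; returns a dict with "image" (420x560x3 uint8, blue, green, red), "fov_y" (degrees; the focal length in pixels is half the picture's height over the tangent of half this angle, whatever the lens; pixels are square), "cx", "cy" (the principal point, pixels), "R" (3x3) and "t" (3): a world point X has camera coordinates R X + t. Camera axes: x right, y down, z forward; pixel columns grow to the right and rows downward; lengths in m; the calibration is good to about 2 mm. A picture is of the moment at which its call begins. There is no depth.
- close_job(): hands the job in; it is judged then, once.
Trained networks look in the newest picture that a camera, given by its name, has taken for a name from the list of things; names that differ only in an ending like _2 or _b are one class to them, and where a whole thing is asked for, a point or a joint stands for the part that bears it (a point fixed in the world has none). Each returns a list of dicts, best first, with "conf" (0 to 1); they miss things now and then, are a little off and sometimes report something else, mostly with a low value. They report only what shows in the picture. A call takes as long as a camera call. They do not tell look-alikes from the thing itself.
- search_frame(camera, name): "at" ([column, row] in pixels, amid what is visible of it).
The state is a dict: "time_s": time; "joints": joint angles; "dq": joint speeds; "tau": joint torques, N m; "eef_pos": TCP position; "tool_rot": TCP orientation; "ft_force": force on the tool from outside, world axes, zero at the start; "torque": the same for the moment, N m; "gripper_width": finger opening in m; "grip_force": force on a finger pad.
Only numpy, scipy, OpenCV 4.12 (cv2) and the standard library are available. Lean on these libraries where they do the work, as an engineer would, in place of code of your own. Each camera call takes 0.05 s, during which the arm holds its last target. There are 200 camera calls.

## Working session

There is one attempt and no reset: what is moved stays moved. The work goes in short steps, Python scripts to look and compute and a tool call to move; the robot and the scene stay as the last step left them, time stands still between calls to the robot, and variables do not carry over. Pictures are saved under pics/ and viewed, at most 14 in all, crops included, and the job is handed in when it is done.

Besides the shell and the picture viewer there is one more tool, called after "Emit:" as name(argument=value, ...), one argument or row to a line, values as JSON. play_rows: Moves the arm, as the interface text tells. Its arguments: {"type":"object","properties":{"dp":{"type":"array"},"rot":{"type":"array"},"fingers":{"type":"array"}},"required":["dp","rot","fingers"]}

```bash
mkdir -p pics; ls; cat > h.py <<'E'
from workcell import *
import numpy as np, cv2
def ray(c,px):
    f=210/np.tan(np.radians(c["fov_y"])/2)
    f=c["image"].shape[0]/2/np.tan(np.radians(c["fov_y"])/2)
    R=np.array(c["R"]);t=np.array(c["t"])
    d=R.T@np.array([(px[0]-c["cx"])/f,(px[1]-c["cy"])/f,1]); return -R.T@t,d
def at_z(c,px,z):
    o,d=ray(c,px); return o+d*(z-o[2])/d[2]
def proj(c,X):
    f=c["image"].shape[0]/2/np.tan(np.radians(c["fov_y"])/2)
    p=np.array(c["R"])@np.array(X)+np.array(c["t"]); return np.array([c["cx"]+f*p[0]/p[2],c["cy"]+f*p[1]/p[2]])
E
python3 - <<'E'
from h import *
for n in("top","side"):
    c=read_camera(n);cv2.imwrite(f"pics/{n}0.png",c["image"])
    o,_=ray(c,(0,0));print(n,c["fov_y"],c["cx"],c["cy"],o.round(3),np.array(c["R"]).round(2).tolist())
    for k in "chuck vblock square wrench round_tray block_tray L_tray long_tray oiler tin".split():
        print(k,[(np.round(d["at"]).tolist(),round(d["conf"],2),at_z(c,d["at"],0.0)[:2].round(3).tolist()) for d in search_frame(n,k)])
s=get_state();print({k:s[k] for k in("time_s","eef_pos","tool_rot","gripper_width","ft_force")})
import workcell;print([x for x in dir(workcell) if x[0]!='_'], globals().get('grip_depth'))
E
```

```text
pics
top 48.1718654200009 273.5539242734603 212.12319327153304 [0.326 0.064 0.957] [[-0.01, -1.0, 0.0], [-0.99, 0.01, -0.15], [0.15, -0.0, -0.99]]
chuck [([252.0, 215.0], 0.68, [0.471, 0.103])]
vblock [([164.0, 153.0], 0.92, [0.604, 0.289])]
square [([264.0, 130.0], 0.55, [0.652, 0.077])]
wrench [([103.0, 287.0], 0.8, [0.329, 0.405]), ([219.0, 295.0], 0.78, [0.31, 0.171])]
round_tray [([443.0, 218.0], 0.8, [0.459, -0.289])]
block_tray [([345.0, 225.0], 0.74, [0.447, -0.087]), ([166.0, 154.0], 0.2, [0.601, 0.284])]
L_tray []
long_tray [([436.0, 146.0], 0.98, [0.614, -0.285]), ([346.0, 228.0], 0.69, [0.441, -0.088])]
oiler [([304.0, 181.0], 0.74, [0.541, -0.005])]
tin [([165.0, 154.0], 0.25, [0.601, 0.286])]
side 53.35603894592215 278.8649047194032 211.98195358854326 [0.313 0.782 0.527] [[-0.98, -0.21, -0.0], [-0.11, 0.52, -0.84], [0.18, -0.82, -0.54]]
chuck [([273.0, 234.0], 0.96, [0.484, 0.059])]
vblock [([179.0, 286.0], 0.84, [0.616, 0.258]), ([256.0, 158.0], 0.59, [0.618, -0.304])]
square [([193.0, 228.0], 0.96, [0.661, 0.077])]
wrench [([265.0, 310.0], 0.83, [0.446, 0.284]), ([325
[... 166 characters left out ...]
block_tray [([300.0, 200.0], 0.64, [0.45, -0.094])]
L_tray [([226.0, 184.0], 0.8, [0.653, -0.133])]
long_tray [([255.0, 159.0], 0.9, [0.62, -0.301])]
oiler [([258.0, 207.0], 0.67, [0.541, -0.04])]
tin [([228.0, 262.0], 0.97, [0.55, 0.172])]
{'time_s': 1.1, 'eef_pos': array([0.1571568 , 0.52708592, 0.23130316]), 'tool_rot': array([[-9.58295190e-01,  2.85780210e-01, -3.04481283e-05],
       [ 2.85780210e-01,  9.58295190e-01, -1.11873153e-06],
       [ 2.88585836e-05, -9.77354756e-06, -1.00000000e+00]]), 'gripper_width': 0.08536243915222452, 'ft_force': array([ 0.72009613, -0.1661474 ,  0.04692586])}
['PlanningError', 'close_job', 'get_state', 'grip_depth', 'read_camera', 'search_frame'] 0.0187
```

```bash
python3 - <<'E'
import cv2
for n in("top","side"):
    cv2.imwrite(f"pics/{n}0b.png",cv2.resize(cv2.imread(f"pics/{n}0.png"),(800,600),interpolation=cv2.INTER_CUBIC))
E
```

```text
(no output)
```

View pics/top0b.png

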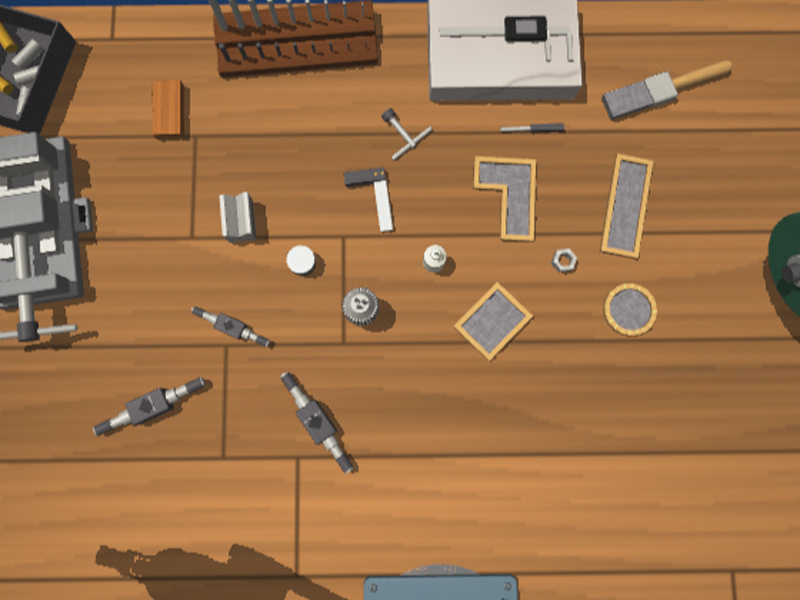

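View pics/side0b.png

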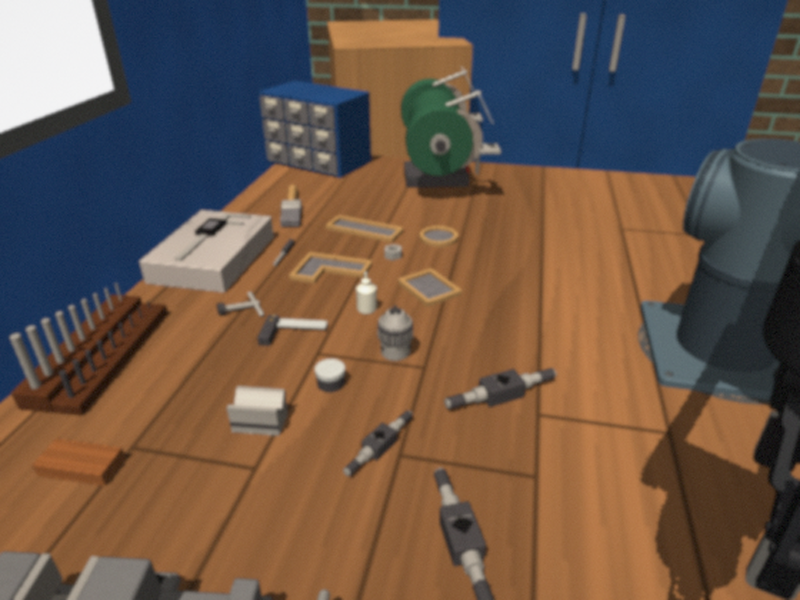

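```bash
python3 - <<'E'
from h import *
c=read_camera("top");im=c["image"]
hsv=cv2.cvtColor(im,cv2.COLOR_BGR2HSV);m=((hsv[...,1]<95)).astype(np.uint8)
m=cv2.morphologyEx(m,cv2.MORPH_CLOSE,np.ones((3,3)))
n,l,st,ce=cv2.connectedComponentsWithStats(m)
for i in range(1,n):
    x,y,w,h,a=st[i]
    if a<60 or not(60<x and x+w<480 and 70<y and y+h<345):continue
    r,cc=np.nonzero(l==i)
    for z in(0.003,0.01,0.04):
        P=np.array([at_z(c,(u,v),z)[:2] for u,v in zip(cc,r)],np.float32)
        (ctr,sz,an)=cv2.minAreaRect(P*1000)
        b=cv2.boxPoints((ctr,sz,an));e=[b[1]-b[0],b[2]-b[1]];e=max(e,key=np.linalg.norm)
        print(ce[i].round(1),a,"z",z,"ctr",np.round(ctr,1),"sz",np.round(sz,1),"yaw long",round(np.degrees(np.arctan2(e[1],e[0]))%180,1),"mean",(P.mean(0)*1000).round(1))
g=im[80:340,60:480]
cv2.imwrite("pics/cropA.png",cv2.resize(im[90:340,60:300],None,fx=2.4*1.0,fy=2.4,interpolation=cv2.INTER_CUBIC)[:600,:800])
mm=cv2.cvtColor(m*255,cv2.COLOR_GRAY2BGR);cv2.imwrite("pics/cropM.png",np.hstack([cv2.resize(x[90:340,60:300],None,fx=1.65,fy=2.4*1.65/2.4,interpolation=cv2.INTER_CUBIC) for x in(im,mm)]))
E
```

```text
[282.3  93.1] 298 z 0.003 ctr [738.7  45. ] sz [70.5 74.5] yaw long 132.8 mean [733.1  37.5]
[282.3  93.1] 298 z 0.01 ctr [735.7  45.2] sz [70.  73.9] yaw long 132.8 mean [730.1  37.7]
[282.3  93.1] 298 z 0.04 ctr [722.7  45.8] sz [67.8 71.6] yaw long 132.8 mean [717.3  38.5]
[374.4  89.4] 212 z 0.003 ctr [ 738.2 -155.2] sz [12.8 95. ] yaw long 92.7 mean [ 739.  -160.2]
[374.4  89.4] 212 z 0.01 ctr [ 735.2 -153.6] sz [12.7 94.3] yaw long 92.7 mean [ 736.  -158.5]
[374.4  89.4] 212 z 0.04 ctr [ 722.2 -146.7] sz [12.3 91.4] yaw long 92.7 mean [ 723.  -151.5]
[438.4 143.9] 1147 z 0.003 ctr [ 617.3 -289.6] sz [ 38.9 135.5] yaw long 167.3 mean [ 616.7 -289.4]
[438.4 143.9] 1147 z 0.01 ctr [ 615.1 -287. ] sz [ 38.6 134.5] yaw long 167.3 mean [ 614.6 -286.8]
[438.4 143.9] 1147 z 0.04 ctr [ 606.  -275.9] sz [ 37.4 130.2] yaw long 167.3 mean [ 605.5 -275.7]
[357.6 134.5] 1077 z 0.003 ctr [ 630.  -108.7] sz [ 74.1 108.9] yaw long 177.4 mean [ 639.4 -120.1]
[357.6 134.5] 1077 z 0.01 ctr [ 627.8 -107.5] sz [ 73.6 108.1] yaw long 177.4 mean [ 637.1 -118.7]
[357.6 134.5] 1077 z 0.04 ctr [ 618.3 -1
[... 2407 characters left out ...]
7] sz [122.4  24. ] yaw long 66.2 mean [444.7 288.2]
[161. 228.] 469 z 0.04 ctr [441.1 281.6] sz [118.5  23.3] yaw long 66.2 mean [440.9 281.1]
[221.2 295.2] 931 z 0.003 ctr [309.6 166.5] sz [164.9  34.5] yaw long 34.2 mean [309.  166.3]
[221.2 295.2] 931 z 0.01 ctr [309.8 165.8] sz [163.7  34.3] yaw long 34.2 mean [309.1 165.5]
[221.2 295.2] 931 z 0.04 ctr [310.3 162.5] sz [158.5  33.2] yaw long 34.2 mean [309.7 162.3]
[104. 284.] 975 z 0.003 ctr [334.  401.1] sz [ 35.9 167.4] yaw long 114.4 mean [333.9 401. ]
[104. 284.] 975 z 0.01 ctr [333.9 398.6] sz [ 35.6 166.2] yaw long 114.4 mean [333.8 398.6]
[104. 284.] 975 z 0.04 ctr [333.7 388. ] sz [ 34.5 160.9] yaw long 114.4 mean [333.6 388. ]
```

View pics/cropM.png

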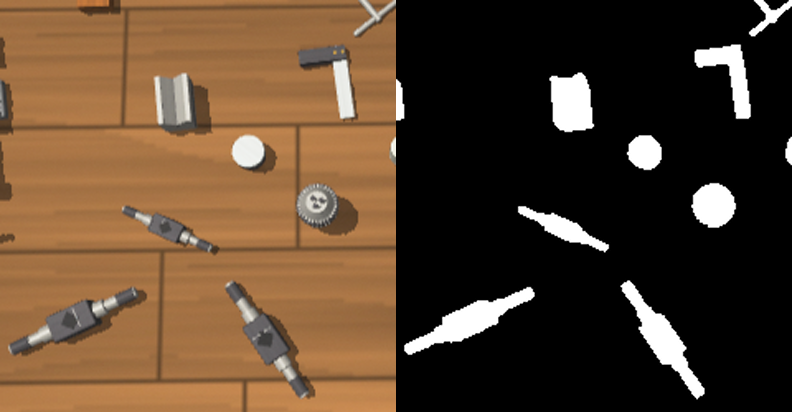

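```bash
cat > fit.py <<'E'
from h import *
from scipy.optimize import minimize
def box(x0,x1,y0,y1,z0,z1): return np.array([(x,y,z) for x in(x0,x1) for y in(y0,y1) for z in(z0,z1)],float)
a=np.arange(0,360,10)*np.pi/180
def ring(r,z): return np.c_[r*np.cos(a),r*np.sin(a),0*a+z]
def cx(x0,x1,r,z): return np.vstack([np.c_[0*a+x,r*np.cos(a),z+r*np.sin(a)] for x in(x0,x1)])
M={"chuck":[np.vstack([ring(.0215,0),ring(.0215,.029)]),np.vstack([ring(.025,.029),ring(.025,.052)]),np.vstack([ring(.024,.052),ring(.01,.077)])],
"vblock":[box(-.03,.03,-.02,.02,0,.026),box(-.03,.03,-.02,-.014,0,.04),box(-.03,.03,.014,.02,0,.04)],
"square":[box(-.0465,-.0285,-.03,.03,0,.016),box(-.03,.0465,.012,.03,.00675,.00925)],
"wrench":[box(-.02,.02,-.012,.012,0,.02),cx(-.06,.06,.0055,.01)]}
for _k,_w,_l in(("block_tray",.045,.035),("long_tray",.075,.027)): M[_k]=[box(-_w,_w,-_l,_l,0,.009)]
M["round_tray"]=[np.vstack([ring(.037,0),ring(.037,.009)])]
M["L_tray"]=[box(-.0615,-.0135,-.045,.045,0,.009),box(-.0615,.0615,-.003,.045,0,.009)]
def sil(c,k,p,S=6):
    m=np.zeros((420*S//1,560*S),np.uint8) if S==1 else None
    C,s=np.cos(p[2]),np.sin(p[2]);out=[]
    for g in M[k]:
        X=np.c_[C*g[:,0]-s*g[:,1]+p[0],s*g[:,0]+C*g[:,1]+p[1],g[:,2]]
        out.append(cv2.convexHull(np.array([proj(c,x) for x in X],np.float32)))
    return out
def fit(c,k,p0,mask):
    r,q=np.nonzero(mask);x0,y0,x1,y1=q.min()-8,r.min()-8,q.max()+9,r.max()+9
    t=mask[y0:y1,x0:x1].astype(float);S=8
    def cost(p):
        b=np.zeros((t.shape[0]*S,t.shape[1]*S),np.uint8)
        for h in sil(c,k,p): cv2.fillConvexPoly(b,np.round((h-(x0,y0)+.5)*S*16-8).astype(np.int32),1,shift=4)
        return np.abs(cv2.resize(b.astype(np.float32),t.shape[::-1],interpolation=cv2.INTER_AREA)-t).sum()
    best=None
    s=np.array([p0+np.array(d) for d in((0,0,0),(.005,0,0),(0,.005,0),(0,0,.12))])
    R=minimize(cost,p0,method="Nelder-Mead",options=dict(initial_simplex=s,xatol=1e-5,fatol=.05,maxiter=250))
    return R.x,R.fun,t.sum()
E
python3 - <<'E'
from fit import *
c=read_camera("top");im=c["image"];hsv=cv2.cvtColor(im,cv2.COLOR_BGR2HSV)
m=cv2.morphologyEx((hsv[...,1]<95).astype(np.uint8),cv2.MORPH_CLOSE,np.ones((3,3)))
n,l=cv2.connectedComponents(m);D=np.radians
for k,px,p in(("chuck",(252,214),(.467,.102,0)),("vblock",(166,152),(.597,.276,D(6))),("square",(264,124),(.627,.091,D(187.8))),("wrench",(161,228),(.445,.288,D(66)))):
    x,f,A=fit(c,k,np.array(p),l==l[px[1],px[0]]);print(k,(x[:2]*1000).round(1),np.degrees(x[2]).round(1),"miss",f.round(),A)
# overlay in side camera
s=read_camera("side");o=s["image"].copy();o=cv2.resize(o,None,fx=3,fy=3,interpolation=cv2.INTER_CUBIC)
t=cv2.resize(im,None,fx=3,fy=3,interpolation=cv2.INTER_CUBIC)
for k,p in(("round_tray",(.463,-.2842,0)),("block_tray",(.4482,-.0862,D(134))),("long_tray",(.617,-.2894,D(167.3))),("L_tray",(.630,-.1085,D(177.4)))):
    for img,cc in((o,s),(t,c)):
        for h in sil(cc,k,p): cv2.polylines(img,[np.round(h*3+1).astype(np.int32)],True,(0,255,0),1)
cv2.imwrite("pics/ovtop.png",t[240:760,900:1500])
cv2.imwrite("pics/ovside.png",o[400:800,540:1100])
E
```

```text
chuck [466.3 101.8] 3.6 miss 24.0 546.0
vblock [601.7 279. ] 5.7 miss 40.0 767.0
square [626.6  91.4] 186.8 miss 51.0 629.0
wrench [444.4 288. ] 65.0 miss 54.0 469.0
```

View pics/ovtop.png

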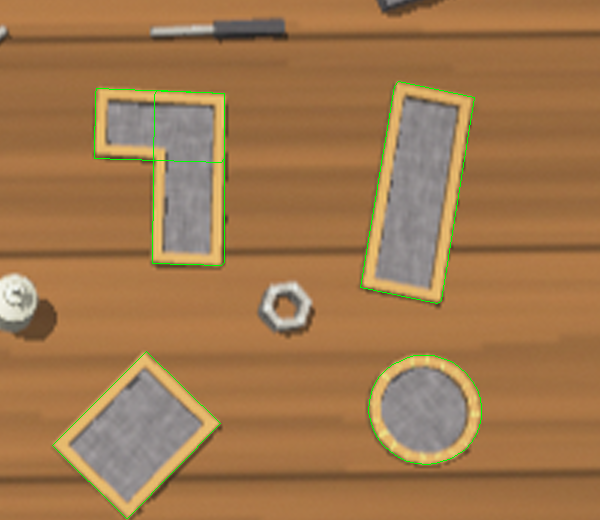

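View pics/ovside.png

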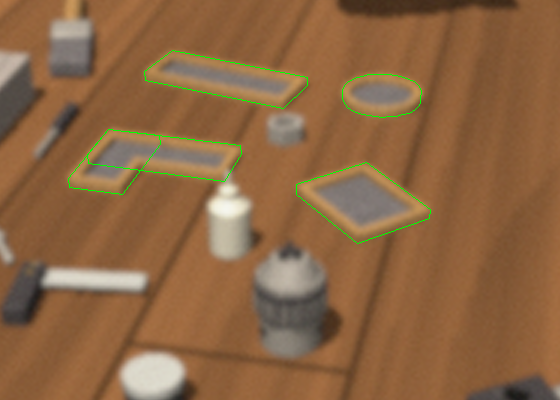

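Choices: the wrench wanted is at pixel (161,228) (122 mm measured). The look-alikes at (221,295) and (104,284) are about 165 mm. The chuck at (252,214), V-block at (166,152) and square at (264,124) are unique, and the T-key at (282,93) is not wanted. The crop confirmed this, and the tray outlines fit in both views. First the chuck.

Emit:
play_rows(
  dp=[
    [3.86,-5.32,0],
    [3.86,-5.32,0],
    [3.86,-5.32,0],
    [3.86,-5.32,0],
    [3.86,-5.32,0],
    [3.86,-5.32,0],
    [3.86,-5.32,0],
    [3.86,-5.32,0],
  ],
  rot=[
    [0,0,0],
    [0,0,0],
    [0,0,0],
    [0,0,0],
    [0,0,0],
    [0,0,0],
    [0,0,0],
    [0,0,0],
  ],
  fingers=[80,80,80,80,80,80,80,80],
)

```text
time_s: 1.92
eef_pos: [0.3136, 0.3118, 0.2315]
tool_rot: [[-0.957, 0.29, 0.001], [0.29, 0.957, -0.001], [-0.001, -0.0, -1.0]]
ft_force: [-0.0, 1.2, 0.1]
gripper_width: 0.08
grip_force: 0.0
```

Emit:
play_rows(
  dp=[
    [3.87,-5.31,-2.28],
    [3.87,-5.31,-2.28],
    [3.87,-5.31,-2.28],
    [3.87,-5.31,-2.28],
    [3.87,-5.31,-2.28],
    [3.87,-5.31,-2.28],
    [3.87,-5.31,-2.28],
    [3.87,-5.31,-2.28],
  ],
  rot=[
    [0,0,0],
    [0,0,0],
    [0,0,0],
    [0,0,0],
    [0,0,0],
    [0,0,0],
    [0,0,0],
    [0,0,0],
  ],
  fingers=[80,80,80,80,80,80,80,80],
)

```text
time_s: 2.58
eef_pos: [0.4686, 0.099, 0.1384]
tool_rot: [[-0.957, 0.289, -0.001], [0.289, 0.957, -0.001], [0.0, -0.001, -1.0]]
ft_force: [0.1, 0.1, -0.1]
gripper_width: 0.0795
grip_force: 0.0
```

Emit:
play_rows(
  dp=[
    [0,0,-0.6],
    [0,0,-1.2],
    [0,0,-1.8],
    [0,0,-2.4],
    [0,0,-2.8],
    [0,0,-2.95],
    [0,0,-2.95],
    [0,0,-2.95],
  ],
  rot=[
    [0,0,0],
    [0,0,0],
    [0,0,0],
    [0,0,0],
    [0,0,0],
    [0,0,0],
    [0,0,0],
    [0,0,0],
  ],
  fingers=[80,80,80,80,80,80,80,80],
)

```text
time_s: 3.25
eef_pos: [0.4666, 0.1027, 0.0226]
tool_rot: [[-0.959, 0.285, 0.0], [0.285, 0.959, 0.0], [-0.0, 0.0, -1.0]]
ft_force: [0.9, 0.4, -0.2]
gripper_width: 0.08
grip_force: 0.0
```

Emit:
play_rows(
  dp=[
    [0,0,0],
    [0,0,0],
    [0,0,0],
    [0,0,0],
    [0,0,0],
    [0,0,0],
    [0,0,0],
    [0,0,0],
  ],
  rot=[
    [0,0,0],
    [0,0,0],
    [0,0,0],
    [0,0,0],
    [0,0,0],
    [0,0,0],
    [0,0,0],
    [0,0,0],
  ],
  fingers=[70,60,54,50,46,44,44,44],
)

```text
time_s: 3.92
eef_pos: [0.4674, 0.1025, 0.0235]
tool_rot: [[-0.958, 0.286, 0.003], [0.286, 0.958, 0.001], [-0.002, 0.002, -1.0]]
ft_force: [-1.6, 4.6, 8.8]
gripper_width: 0.0481
grip_force: 60.6
```

Emit:
play_rows(
  dp=[
    [0,0,0],
    [0,0,0],
    [0,0,0],
    [0,0,-0.05],
    [0,0,-0.1],
    [0,0,-0.18],
    [0,0,-0.18],
    [0,0,-0.18],
  ],
  rot=[
    [0,0,0],
    [0,0,0],
    [0,0,0],
    [0,0,0],
    [0,0,0],
    [0,0,0],
    [0,0,0],
    [0,0,0],
  ],
  fingers=[65,65,65,65,65,65,65,65],
)

```text
time_s: 4.58
eef_pos: [0.466, 0.1018, 0.0145]
tool_rot: [[-0.958, 0.286, -0.001], [0.286, 0.958, 0.0], [0.001, -0.0, -1.0]]
ft_force: [1.0, 0.2, 0.4]
gripper_width: 0.0649
grip_force: 0.0
```

Emit:
play_rows(
  dp=[
    [0,0,0],
    [0,0,0],
    [0,0,0],
    [0,0,0],
    [0,0,0],
    [0,0,0],
    [0,0,0],
    [0,0,0],
  ],
  rot=[
    [0,0,0],
    [0,0,0],
    [0,0,0],
    [0,0,0],
    [0,0,0],
    [0,0,0],
    [0,0,0],
    [0,0,0],
  ],
  fingers=[60,55,52,49,46,44,44,44],
)

```text
time_s: 5.25
eef_pos: [0.4667, 0.1022, 0.0154]
tool_rot: [[-0.958, 0.286, 0.001], [0.286, 0.958, 0.0], [-0.001, 0.001, -1.0]]
ft_force: [-1.3, 3.0, 5.9]
gripper_width: 0.0488
grip_force: 61.1
```

Emit:
play_rows(
  dp=[
    [0,0,0.2],
    [0,0,0.7],
    [0,0,1.4],
    [0,0,2.1],
    [0,0,2.8],
    [0,0,3.3],
    [0,0,3.5],
    [0,0,3.5],
  ],
  rot=[
    [0,0,0],
    [0,0,0],
    [0,0,0],
    [0,0,0],
    [0,0,0],
    [0,0,0],
    [0,0,0],
    [0,0,0],
  ],
  fingers=[44,44,44,44,44,44,44,44],
)

```text
time_s: 5.92
eef_pos: [0.467, 0.1017, 0.1563]
tool_rot: [[-0.958, 0.286, 0.003], [0.286, 0.958, -0.0], [-0.003, 0.0, -1.0]]
ft_force: [1.1, 0.0, -7.8]
gripper_width: 0.0488
grip_force: 64.0
```

Emit:
play_rows(
  dp=[
    [0,-0.3,0],
    [0,-0.9,0],
    [0,-1.6,0],
    [0,-2.3,0],
    [0,-3.0,0],
    [0,-3.7,0],
    [0,-4.3,0],
    [0,-4.8,0],
  ],
  rot=[
    [0,0,0],
    [0,0,0],
    [0,0,0],
    [0,0,0],
    [0,0,0],
    [0,0,0],
    [0,0,0],
    [0,0,0],
  ],
  fingers=[44,44,44,44,44,44,44,44],
)

```text
time_s: 6.58
eef_pos: [0.4646, -0.0914, 0.1525]
tool_rot: [[-0.958, 0.287, -0.004], [0.287, 0.958, 0.001], [0.005, 0.0, -1.0]]
ft_force: [0.1, -0.4, -6.5]
gripper_width: 0.0491
grip_force: 64.1
```

Emit:
play_rows(
  dp=[
    [0,-0.7,0],
    [0,-1.4,0],
    [0,-2.1,0],
    [0,-2.8,0],
    [0,-3.5,0],
    [0,-4.2,0],
    [-0.08,-4.7,0],
    [-0.08,-4.85,0],
  ],
  rot=[
    [0,0,0],
    [0,0,0],
    [0,0,0],
    [0,0,0],
    [0,0,0],
    [0,0,0],
    [0,0,0],
    [0,0,0],
  ],
  fingers=[44,44,44,44,44,44,44,44],
)

```text
time_s: 7.25
eef_pos: [0.4614, -0.2868, 0.1521]
tool_rot: [[-0.958, 0.288, -0.004], [0.288, 0.958, 0.001], [0.004, 0.0, -1.0]]
ft_force: [1.0, -0.2, -6.4]
gripper_width: 0.0483
grip_force: 64.3
```

Emit:
play_rows(
  dp=[
    [0,0,-0.4],
    [0,0,-1.0],
    [0,0,-1.6],
    [0,0,-2.2],
    [0,0,-2.7],
    [0,0,-3.1],
    [0,0,-3.25],
    [0,0,-3.25],
  ],
  rot=[
    [0,0,0],
    [0,0,0],
    [0,0,0],
    [0,0,0],
    [0,0,0],
    [0,0,0],
    [0,0,0],
    [0,0,0],
  ],
  fingers=[44,44,44,44,44,44,44,44],
)

```text
time_s: 7.92
eef_pos: [0.4611, -0.2819, 0.0218]
tool_rot: [[-0.958, 0.286, -0.005], [0.286, 0.958, 0.005], [0.006, 0.003, -1.0]]
ft_force: [-0.3, -0.4, -6.6]
gripper_width: 0.0487
grip_force: 64.2
```

Emit:
play_rows(
  dp=[
    [0,0,-0.03],
    [0,0,-0.06],
    [0,0,-0.09],
    [0,0,-0.1],
    [0,0,-0.11],
    [0,0,-0.12],
    [0,0,-0.12],
    [0,0,-0.12],
  ],
  rot=[
    [0,0,0],
    [0,0,0],
    [0,0,0],
    [0,0,0],
    [0,0,0],
    [0,0,0],
    [0,0,0],
    [0,0,0],
  ],
  fingers=[44,44,44,44,44,44,44,44],
)

```text
time_s: 8.58
eef_pos: [0.4632, -0.2842, 0.0203]
tool_rot: [[-0.958, 0.286, 0.0], [0.286, 0.958, -0.0], [-0.0, -0.0, -1.0]]
ft_force: [0.6, -0.4, -6.0]
gripper_width: 0.0486
grip_force: 64.2
```

Emit:
play_rows(
  dp=[
    [0,0,-0.02],
    [0,0,-0.03],
    [0,0,-0.04],
    [0,0,-0.05],
    [0,0,-0.06],
    [0,0,-0.06],
    [0,0,-0.06],
    [0,0,-0.06],
  ],
  rot=[
    [0,0,0],
    [0,0,0],
    [0,0,0],
    [0,0,0],
    [0,0,0],
    [0,0,0],
    [0,0,0],
    [0,0,0],
  ],
  fingers=[44,44,44,44,44,44,44,44],
)

```text
time_s: 9.25
eef_pos: [0.4632, -0.2841, 0.0184]
tool_rot: [[-0.958, 0.286, 0.0], [0.286, 0.958, -0.0], [-0.0, -0.0, -1.0]]
ft_force: [-3.6, 2.8, 4.8]
gripper_width: 0.0486
grip_force: 65.1
```

Contact (force went from -6 to +5 N). Release gently, then rise and head for the V-block.

Emit:
play_rows(
  dp=[
    [0,0,0],
    [0,0,0],
    [0,0,0],
    [0,0,0],
    [0,0,0],
    [0,0,0],
    [0,0,0],
    [0,0,0],
  ],
  rot=[
    [0,0,0],
    [0,0,0],
    [0,0,0],
    [0,0,0],
    [0,0,0],
    [0,0,0],
    [0,0,0],
    [0,0,0],
  ],
  fingers=[50,52,55,60,66,72,76,76],
)

```text
time_s: 9.92
eef_pos: [0.4632, -0.2842, 0.0177]
tool_rot: [[-0.958, 0.286, 0.0], [0.286, 0.958, -0.0], [-0.0, -0.0, -1.0]]
ft_force: [-1.0, 0.2, -0.8]
gripper_width: 0.0756
grip_force: 0.0
```

Emit:
play_rows(
  dp=[
    [0,0,0.3],
    [0,0,0.9],
    [0,0,1.6],
    [0,0,2.3],
    [0,0,3.0],
    [0,0,3.5],
    [0,0,3.6],
    [0,0,3.6],
  ],
  rot=[
    [0,0,0],
    [0,0,0],
    [0,0,0],
    [0,0,0],
    [0,0,0],
    [0,0,0],
    [0,0,0],
    [0,0,0],
  ],
  fingers=[76,76,76,76,76,76,76,76],
)

```text
time_s: 10.58
eef_pos: [0.4639, -0.2848, 0.1633]
tool_rot: [[-0.958, 0.286, 0.003], [0.286, 0.958, -0.003], [-0.003, -0.002, -1.0]]
ft_force: [-0.3, 0.2, -0.3]
gripper_width: 0.0758
grip_force: 0.0
```

```bash
python3 - <<'E'
from fit import *
c=read_camera("side");cv2.imwrite("pics/s1.png",cv2.resize(c["image"][100:300,160:400],None,fx=3,fy=3,interpolation=cv2.INTER_CUBIC))
s=get_state();print(s["eef_pos"],s["time_s"])
E
```

```text
[ 0.46313477 -0.28410755  0.16164218] 10.6333
```

View pics/s1.png

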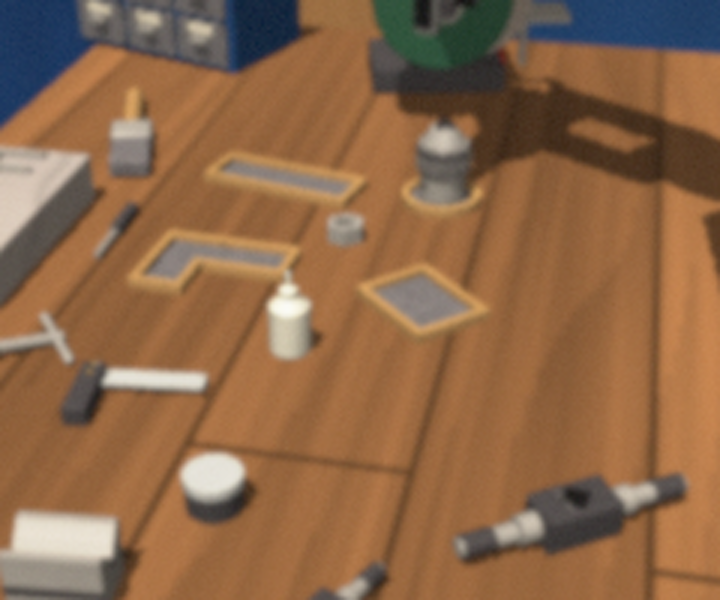

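The chuck stands upright, centred in the round tray. Next the V-block.

Emit:
play_rows(
  dp=[
    [1.73,7.04,0],
    [1.73,7.04,0],
    [1.73,7.04,0],
    [1.73,7.04,0],
    [1.73,7.04,0],
    [1.73,7.04,0],
    [1.73,7.04,0],
    [1.73,7.04,0],
  ],
  rot=[
    [0,0,0.5],
    [0,0,1],
    [0,0,1.5],
    [0,0,2],
    [0,0,2.5],
    [0,0,3],
    [0,0,3],
    [0,0,3],
  ],
  fingers=[65,65,65,65,65,65,65,65],
)

```text
time_s: 11.3
eef_pos: [0.5317, 0.0045, 0.1596]
tool_rot: [[-1.0, 0.022, -0.003], [0.022, 1.0, 0.004], [0.003, 0.004, -1.0]]
ft_force: [-0.8, -0.7, 0.2]
gripper_width: 0.0648
grip_force: 0.0
```

Emit:
play_rows(
  dp=[
    [1.73,7.04,-1.5],
    [1.73,7.04,-1.5],
    [1.73,7.04,-1.5],
    [1.73,7.04,-1.5],
    [1.73,7.04,-1.5],
    [1.73,7.04,-1.5],
    [1.73,7.04,-1.5],
    [1.73,7.04,-1.5],
  ],
  rot=[
    [0,0,0.5],
    [0,0,1],
    [0,0,1.5],
    [0,0,1.5],
    [0,0,1.5],
    [0,0,1.5],
    [0,0,1.5],
    [0,0,1.5],
  ],
  fingers=[65,65,65,65,65,65,65,65],
)

```text
time_s: 11.97
eef_pos: [0.6001, 0.2845, 0.0971]
tool_rot: [[-0.994, -0.107, -0.005], [-0.107, 0.994, 0.001], [0.005, 0.002, -1.0]]
ft_force: [-0.5, -0.5, -0.2]
gripper_width: 0.0653
grip_force: 0.0
```

Emit:
play_rows(
  dp=[
    [0,0,-0.1],
    [0,0,-0.4],
    [0,0,-0.9],
    [0,0,-1.4],
    [0,0,-1.9],
    [0,0,-2.2],
    [0,0,-2.34],
    [0,0,-2.34],
  ],
  rot=[
    [0,0,0],
    [0,0,0],
    [0,0,0],
    [0,0,0],
    [0,0,0],
    [0,0,0],
    [0,0,0],
    [0,0,0],
  ],
  fingers=[65,65,65,65,65,65,65,65],
)

```text
time_s: 12.63
eef_pos: [0.6004, 0.2773, 0.0062]
tool_rot: [[-0.995, -0.101, -0.003], [-0.101, 0.995, -0.001], [0.004, -0.001, -1.0]]
ft_force: [0.2, 0.3, -0.1]
gripper_width: 0.0652
grip_force: 0.0
```

Emit:
play_rows(
  dp=[
    [0,0,0],
    [0,0,0],
    [0,0,0],
    [0,0,0],
    [0,0,0],
    [0,0,0],
    [0,0,0],
    [0,0,0],
  ],
  rot=[
    [0,0,0],
    [0,0,0],
    [0,0,0],
    [0,0,0],
    [0,0,0],
    [0,0,0],
    [0,0,0],
    [0,0,0],
  ],
  fingers=[58,52,46,42,38,35,35,35],
)

```text
time_s: 13.3
eef_pos: [0.6024, 0.2797, 0.0096]
tool_rot: [[-0.995, -0.103, 0.002], [-0.103, 0.995, 0.001], [-0.002, 0.001, -1.0]]
ft_force: [-0.5, 1.7, 6.5]
gripper_width: 0.0393
grip_force: 59.9
```

Emit:
play_rows(
  dp=[
    [0,0,0.2],
    [0,0,0.7],
    [0,0,1.4],
    [0,0,2.1],
    [0,0,2.6],
    [0,0,2.9],
    [0,0,3.0],
    [0,0,3.0],
  ],
  rot=[
    [0,0,0],
    [0,0,0],
    [0,0,0],
    [0,0,0],
    [0,0,0],
    [0,0,0],
    [0,0,0],
    [0,0,0],
  ],
  fingers=[35,35,35,35,35,35,35,35],
)

```text
time_s: 13.97
eef_pos: [0.6014, 0.279, 0.1283]
tool_rot: [[-0.995, -0.103, 0.0], [-0.103, 0.995, -0.0], [-0.0, -0.0, -1.0]]
ft_force: [-0.3, -0.2, -5.9]
gripper_width: 0.039
grip_force: 61.8
```

Emit:
play_rows(
  dp=[
    [-0.1,-0.3,0],
    [-0.4,-0.9,0],
    [-0.7,-1.6,0],
    [-0.9,-2.3,0],
    [-1.2,-3.0,0],
    [-1.5,-3.6,0],
    [-1.7,-4.2,0],
    [-1.9,-4.7,0],
  ],
  rot=[
    [0,0,-0.4],
    [0,0,-1.0],
    [0,0,-1.7],
    [0,0,-2.4],
    [0,0,-3.1],
    [0,0,-3.8],
    [0,0,-4.5],
    [0,0,-5.2],
  ],
  fingers=[35,35,35,35,35,35,35,35],
)

```text
time_s: 14.63
eef_pos: [0.5228, 0.0891, 0.126]
tool_rot: [[-0.937, 0.348, -0.005], [0.348, 0.937, -0.001], [0.004, -0.002, -1.0]]
ft_force: [-0.4, -0.0, -5.2]
gripper_width: 0.0389
grip_force: 62.0
```

Emit:
play_rows(
  dp=[
    [-0.3,-0.6,0],
    [-0.6,-1.3,0],
    [-0.9,-2.0,0],
    [-1.2,-2.7,0],
    [-1.5,-3.4,0],
    [-1.8,-4.0,0],
    [-1.93,-4.35,0],
    [-1.93,-4.43,0],
  ],
  rot=[
    [0,0,-0.7],
    [0,0,-1.4],
    [0,0,-2.1],
    [0,0,-2.8],
    [0,0,-3.6],
    [0,0,-4.4],
    [0,0,-5.0],
    [0,0,-5.18],
  ],
  fingers=[35,35,35,35,35,35,35,35],
)

```text
time_s: 15.3
eef_pos: [0.4455, -0.088, 0.1265]
tool_rot: [[-0.69, 0.724, -0.004], [0.724, 0.69, 0.0], [0.003, -0.003, -1.0]]
ft_force: [0.7, -0.9, -5.7]
gripper_width: 0.0387
grip_force: 62.2
```

Emit:
play_rows(
  dp=[
    [0,0,0],
    [0,0,-0.3],
    [0,0,-0.8],
    [0,0,-1.4],
    [0,0,-2.0],
    [0,0,-2.5],
    [0,0,-2.7],
    [0,0,-2.75],
  ],
  rot=[
    [0,0,0],
    [0,0,0],
    [0,0,0],
    [0,0,0],
    [0,0,0],
    [0,0,0],
    [0,0,0],
    [0,0,0],
  ],
  fingers=[35,35,35,35,35,35,35,35],
)

```text
time_s: 15.97
eef_pos: [0.4469, -0.0846, 0.0162]
tool_rot: [[-0.696, 0.718, -0.004], [0.718, 0.696, 0.002], [0.005, -0.002, -1.0]]
ft_force: [-0.5, -0.6, -4.8]
gripper_width: 0.0394
grip_force: 62.1
```

Emit:
play_rows(
  dp=[
    [0,0,-0.02],
    [0,0,-0.04],
    [0,0,-0.06],
    [0,0,-0.08],
    [0,0,-0.1],
    [0,0,-0.11],
    [0,0,-0.11],
    [0,0,-0.11],
  ],
  rot=[
    [0,0,0],
    [0,0,0],
    [0,0,0],
    [0,0,0],
    [0,0,0],
    [0,0,0],
    [0,0,0],
    [0,0,0],
  ],
  fingers=[35,35,35,35,35,35,35,35],
)

```text
time_s: 16.63
eef_pos: [0.4484, -0.0862, 0.0139]
tool_rot: [[-0.695, 0.719, 0.0], [0.719, 0.695, -0.0], [-0.0, 0.0, -1.0]]
ft_force: [-0.0, -0.4, -5.2]
gripper_width: 0.0394
grip_force: 62.1
```

Emit:
play_rows(
  dp=[
    [0,0,-0.01],
    [0,0,-0.02],
    [0,0,-0.03],
    [0,0,-0.04],
    [0,0,-0.05],
    [0,0,-0.05],
    [0,0,-0.05],
    [0,0,-0.05],
  ],
  rot=[
    [0,0,0],
    [0,0,0],
    [0,0,0],
    [0,0,0],
    [0,0,0],
    [0,0,0],
    [0,0,0],
    [0,0,0],
  ],
  fingers=[35,35,35,35,35,35,35,35],
)

```text
time_s: 17.3
eef_pos: [0.4484, -0.0861, 0.0125]
tool_rot: [[-0.695, 0.719, 0.0], [0.719, 0.695, -0.0], [-0.0, 0.0, -1.0]]
ft_force: [-3.8, 0.6, 6.3]
gripper_width: 0.039
grip_force: 64.0
```

Emit:
play_rows(
  dp=[
    [0,0,0],
    [0,0,0],
    [0,0,0],
    [0,0,0],
    [0,0,0],
    [0,0,0],
    [0,0,0],
    [0,0,0],
  ],
  rot=[
    [0,0,0],
    [0,0,0],
    [0,0,0],
    [0,0,0],
    [0,0,0],
    [0,0,0],
    [0,0,0],
    [0,0,0],
  ],
  fingers=[40,42,45,50,56,60,60,60],
)

```text
time_s: 17.97
eef_pos: [0.4484, -0.0861, 0.0117]
tool_rot: [[-0.695, 0.719, 0.0], [0.719, 0.695, 0.0], [-0.0, 0.0, -1.0]]
ft_force: [-0.0, 0.5, -0.1]
gripper_width: 0.06
grip_force: 0.0
```

Emit:
play_rows(
  dp=[
    [0,0,0.3],
    [0,0,0.9],
    [0,0,1.6],
    [0,0,2.3],
    [0,0,3.0],
    [0,0,3.2],
    [0,0,3.2],
    [0,0,3.2],
  ],
  rot=[
    [0,0,0],
    [0,0,0],
    [0,0,0],
    [0,0,0],
    [0,0,0],
    [0,0,0],
    [0,0,0],
    [0,0,0],
  ],
  fingers=[60,60,60,60,60,60,60,60],
)

```text
time_s: 18.63
eef_pos: [0.4482, -0.0861, 0.1394]
tool_rot: [[-0.695, 0.719, 0.0], [0.719, 0.695, -0.0], [-0.0, 0.0, -1.0]]
ft_force: [0.3, 0.0, -1.0]
gripper_width: 0.0603
grip_force: 0.0
```

```bash
python3 - <<'E'
from fit import *
s=get_state();print(s["eef_pos"],s["time_s"], np.degrees(np.arctan2(s["tool_rot"][1][1],s["tool_rot"][0][1])))
c=read_camera("side");cv2.imwrite("pics/s2.png",cv2.resize(c["image"][120:260,200:360],None,fx=4,fy=4,interpolation=cv2.INTER_CUBIC))
E
```

```text
[ 0.44820847 -0.08605868  0.13940337] 18.6333 43.994600651767136
```

View pics/s2.png

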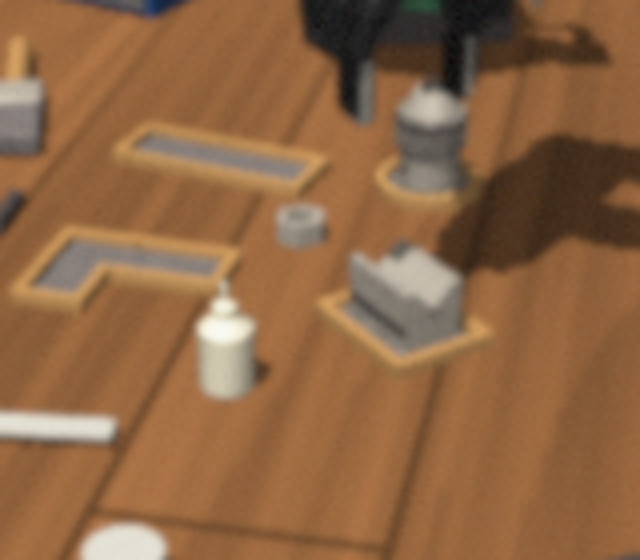

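V-block groove up, down in its tray. Now the square.

Emit:
play_rows(
  dp=[
    [5.37,4.7,0],
    [5.37,4.7,0],
    [5.37,4.7,0],
    [5.37,4.7,0],
    [5.37,4.7,0],
    [5.37,4.7,0],
    [5.37,4.7,0],
    [5.37,4.7,0],
  ],
  rot=[
    [0,0,-1],
    [0,0,-2],
    [0,0,-3],
    [0,0,-4],
    [0,0,-5],
    [0,0,-6],
    [0,0,-7],
    [0,0,-7.34],
  ],
  fingers=[34,34,34,34,34,34,34,34],
)

```text
time_s: 19.35
eef_pos: [0.6659, 0.1066, 0.1357]
tool_rot: [[-0.126, 0.992, -0.002], [0.992, 0.126, 0.002], [0.002, -0.001, -1.0]]
ft_force: [-0.7, -0.6, 0.3]
gripper_width: 0.0339
grip_force: 0.0
```

Emit:
play_rows(
  dp=[
    [0,0,-0.3],
    [0,0,-0.9],
    [0,0,-1.5],
    [0,0,-2.1],
    [0,0,-2.6],
    [0,0,-2.8],
    [0,0,-2.8],
    [0,0,-2.8],
  ],
  rot=[
    [0,0,0],
    [0,0,0],
    [0,0,0],
    [0,0,0],
    [0,0,0],
    [0,0,0],
    [0,0,0],
    [0,0,0],
  ],
  fingers=[34,34,34,34,34,34,34,34],
)

```text
time_s: 20.02
eef_pos: [0.6622, 0.1013, 0.0267]
tool_rot: [[-0.127, 0.992, -0.002], [0.992, 0.127, -0.0], [0.0, -0.002, -1.0]]
ft_force: [1.0, -0.8, -0.1]
gripper_width: 0.034
grip_force: 0.0
```

```bash
python3 - <<'E'
from fit import *
s=get_state();print(s["eef_pos"],s["time_s"], np.degrees(np.arctan2(s["tool_rot"][1][1],s["tool_rot"][0][1])))
a=cv2.resize(read_camera("side")["image"][180:280,130:260],(520,400),interpolation=cv2.INTER_CUBIC);cv2.imwrite("pics/s3.png",a)
E
```

```text
[0.66219114 0.10129651 0.02671864] 20.0167 7.287099901834316
```

View pics/s3.png

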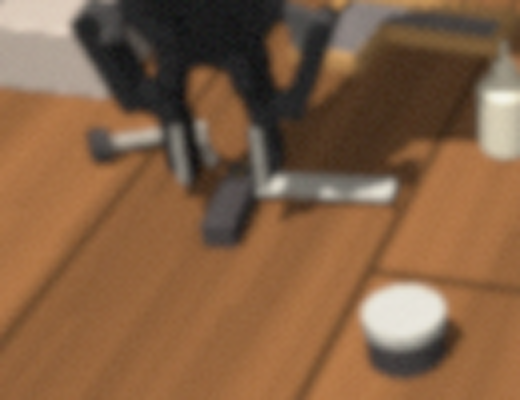

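Emit:
play_rows(
  dp=[
    [0,0,-0.15],
    [0,0,-0.3],
    [0,0,-0.42],
    [0,0,-0.5],
    [0,0,-0.5],
    [0,0,-0.5],
    [0,0,-0.5],
    [0,0,-0.5],
  ],
  rot=[
    [0,0,0],
    [0,0,0],
    [0,0,0],
    [0,0,0],
    [0,0,0],
    [0,0,0],
    [0,0,0],
    [0,0,0],
  ],
  fingers=[34,34,34,34,34,34,34,34],
)

```text
time_s: 20.73
eef_pos: [0.6634, 0.1019, 0.008]
tool_rot: [[-0.127, 0.992, 0.0], [0.992, 0.127, -0.0], [-0.0, 0.0, -1.0]]
ft_force: [-0.0, -0.2, -0.1]
gripper_width: 0.0341
grip_force: 0.0
```

Emit:
play_rows(
  dp=[
    [0,0,0],
    [0,0,0],
    [0,0,0],
    [0,0,0],
    [0,0,0],
    [0,0,0],
    [0,0,0],
    [0,0,0],
  ],
  rot=[
    [0,0,0],
    [0,0,0],
    [0,0,0],
    [0,0,0],
    [0,0,0],
    [0,0,0],
    [0,0,0],
    [0,0,0],
  ],
  fingers=[30,26,22,19,16,13,13,13],
)

```text
time_s: 21.4
eef_pos: [0.6633, 0.1019, 0.0081]
tool_rot: [[-0.127, 0.992, 0.0], [0.992, 0.127, 0.0], [-0.0, 0.0, -1.0]]
ft_force: [-0.7, 0.5, 3.2]
gripper_width: 0.0163
grip_force: 59.6
```

Emit:
play_rows(
  dp=[
    [0,0,0.1],
    [0,0,0.4],
    [0,0,0.8],
    [0,0,1.3],
    [0,0,1.8],
    [0,0,2.2],
    [0,0,2.4],
    [0,0,2.4],
  ],
  rot=[
    [0,0,0],
    [0,0,0],
    [0,0,0],
    [0,0,0],
    [0,0,0],
    [0,0,0],
    [0,0,0],
    [0,0,0],
  ],
  fingers=[13,13,13,13,13,13,13,13],
)

```text
time_s: 22.07
eef_pos: [0.6646, 0.1019, 0.1066]
tool_rot: [[-0.127, 0.992, 0.005], [0.992, 0.127, -0.0], [-0.001, 0.005, -1.0]]
ft_force: [1.0, 0.1, -2.2]
gripper_width: 0.016
grip_force: 59.0
```

Emit:
play_rows(
  dp=[
    [0,-0.3,0],
    [0,-0.9,0],
    [0.05,-1.6,0],
    [0.05,-2.4,0],
    [0.1,-3.2,0],
    [0.1,-4.0,0],
    [0.11,-4.7,0],
    [0.11,-5.15,0],
  ],
  rot=[
    [0,0,0],
    [0,0,-0.3],
    [0,0,-0.6],
    [0,0,-0.9],
    [0,0,-1.2],
    [0,0,-1.5],
    [0,0,-1.8],
    [0,0,-1.98],
  ],
  fingers=[13,13,13,13,13,13,13,13],
)

```text
time_s: 22.73
eef_pos: [0.6661, -0.1082, 0.1016]
tool_rot: [[0.049, 0.999, -0.003], [0.999, -0.049, -0.0], [-0.001, -0.003, -1.0]]
ft_force: [0.2, -0.6, -1.7]
gripper_width: 0.0158
grip_force: 59.0
```

Emit:
play_rows(
  dp=[
    [0,0,0],
    [0,0,0],
    [0,0,-0.3],
    [0,0,-0.7],
    [0,0,-1.1],
    [0,0,-1.4],
    [0,0,-1.6],
    [0,0,-1.6],
  ],
  rot=[
    [0,0,0],
    [0,0,0],
    [0,0,0],
    [0,0,0],
    [0,0,0],
    [0,0,0],
    [0,0,0],
    [0,0,0],
  ],
  fingers=[13,13,13,13,13,13,13,13],
)

```text
time_s: 23.4
eef_pos: [0.6658, -0.1027, 0.0366]
tool_rot: [[0.044, 0.999, -0.005], [0.999, -0.044, 0.002], [0.001, -0.005, -1.0]]
ft_force: [-0.1, -0.3, -1.7]
gripper_width: 0.0158
grip_force: 59.0
```

```bash
python3 - <<'E'
from fit import *
s=get_state();print(s["eef_pos"],s["time_s"], np.degrees(np.arctan2(s["tool_rot"][1][1],s["tool_rot"][0][1])))
a=cv2.resize(read_camera("side")["image"][130:230,160:290],(780,600),interpolation=cv2.INTER_CUBIC);cv2.imwrite("pics/s4.png",a)
E
```

```text
[ 0.66576083 -0.10266591  0.03662591] 23.4 -2.5328768328464757
```

View pics/s4.png

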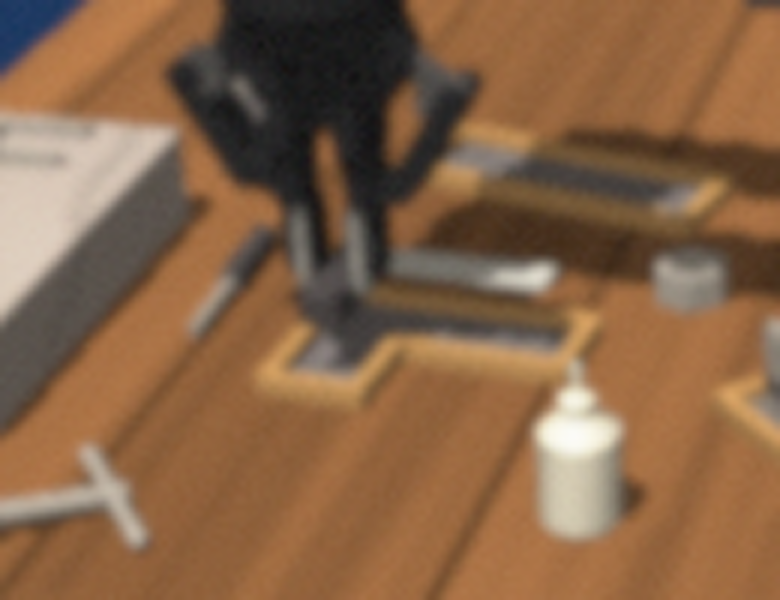

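Emit:
play_rows(
  dp=[
    [0,0,-0.1],
    [0,0,-0.2],
    [0,0,-0.3],
    [0,0,-0.4],
    [0,0,-0.5],
    [0,0,-0.57],
    [0,0,-0.62],
    [0,0,-0.62],
  ],
  rot=[
    [0,0,0],
    [0,0,0],
    [0,0,0],
    [0,0,0],
    [0,0,0],
    [0,0,0],
    [0,0,0],
    [0,0,0],
  ],
  fingers=[13,13,13,13,13,13,13,13],
)

```text
time_s: 24.12
eef_pos: [0.6672, -0.104, 0.0143]
tool_rot: [[0.045, 0.999, -0.001], [0.999, -0.045, 0.0], [0.0, -0.001, -1.0]]
ft_force: [0.3, -0.8, -1.6]
gripper_width: 0.0159
grip_force: 59.0
```

Emit:
play_rows(
  dp=[
    [0,0,0],
    [0,0,-0.01],
    [0,0,-0.02],
    [0,0,-0.03],
    [0,0,-0.04],
    [0,0,-0.05],
    [0,0,-0.05],
    [0,0,-0.05],
  ],
  rot=[
    [0,0,0],
    [0,0,0],
    [0,0,0],
    [0,0,0],
    [0,0,0],
    [0,0,0],
    [0,0,0],
    [0,0,0],
  ],
  fingers=[13,13,13,13,13,13,13,13],
)

```text
time_s: 24.78
eef_pos: [0.6675, -0.1041, 0.0129]
tool_rot: [[0.045, 0.999, -0.0], [0.999, -0.045, -0.0], [-0.0, -0.0, -1.0]]
ft_force: [-0.3, -0.2, -2.3]
gripper_width: 0.0161
grip_force: 59.0
```

Emit:
play_rows(
  dp=[
    [0,0,-0.01],
    [0,0,-0.02],
    [0,0,-0.03],
    [0,0,-0.04],
    [0,0,-0.05],
    [0,0,-0.05],
    [0,0,-0.05],
    [0,0,-0.05],
  ],
  rot=[
    [0,0,0],
    [0,0,0],
    [0,0,0],
    [0,0,0],
    [0,0,0],
    [0,0,0],
    [0,0,0],
    [0,0,0],
  ],
  fingers=[13,13,13,13,13,13,13,13],
)

```text
time_s: 25.45
eef_pos: [0.6675, -0.1041, 0.0111]
tool_rot: [[0.045, 0.999, -0.0], [0.999, -0.045, 0.0], [0.0, -0.0, -1.0]]
ft_force: [-1.2, 0.4, 1.3]
gripper_width: 0.016
grip_force: 59.2
```

Emit:
play_rows(
  dp=[
    [0,0,0],
    [0,0,0],
    [0,0,0],
    [0,0,0],
    [0,0,0],
    [0,0,0],
    [0,0,0],
    [0,0,0],
  ],
  rot=[
    [0,0,0],
    [0,0,0],
    [0,0,0],
    [0,0,0],
    [0,0,0],
    [0,0,0],
    [0,0,0],
    [0,0,0],
  ],
  fingers=[17,19,22,26,30,34,34,34],
)

```text
time_s: 26.12
eef_pos: [0.6676, -0.1042, 0.0109]
tool_rot: [[0.045, 0.999, 0.0], [0.999, -0.045, -0.0], [-0.0, 0.0, -1.0]]
ft_force: [1.4, 0.5, 0.6]
gripper_width: 0.0341
grip_force: 0.0
```

Emit:
play_rows(
  dp=[
    [0,0,0.2],
    [0,0,0.6],
    [0,0,1.2],
    [0,0,1.9],
    [0,0,2.6],
    [0,0,3.0],
    [0,0,3.2],
    [0,0,3.2],
  ],
  rot=[
    [0,0,0],
    [0,0,0],
    [0,0,0],
    [0,0,0],
    [0,0,0],
    [0,0,0],
    [0,0,0],
    [0,0,0],
  ],
  fingers=[34,34,34,34,34,40,40,40],
)

```text
time_s: 26.78
eef_pos: [0.6689, -0.1045, 0.1419]
tool_rot: [[0.045, 0.999, 0.005], [0.999, -0.045, -0.002], [-0.001, 0.005, -1.0]]
ft_force: [0.2, -0.9, -0.4]
gripper_width: 0.0405
grip_force: 0.0
```

Emit:
play_rows(
  dp=[
    [-2.79,4.9,0],
    [-2.79,4.9,0],
    [-2.79,4.9,0],
    [-2.79,4.9,0],
    [-2.79,4.9,0],
    [-2.79,4.9,0],
    [-2.79,4.9,0],
    [-2.79,4.9,0],
  ],
  rot=[
    [0,0,-0.3],
    [0,0,-0.6],
    [0,0,-0.9],
    [0,0,-1.2],
    [0,0,-1.6],
    [0,0,-2],
    [0,0,-2],
    [0,0,-2],
  ],
  fingers=[40,40,40,40,40,40,40,40],
)

```text
time_s: 27.45
eef_pos: [0.5549, 0.0927, 0.1379]
tool_rot: [[0.215, 0.977, -0.002], [0.977, -0.215, -0.0], [-0.001, -0.002, -1.0]]
ft_force: [1.0, -0.4, -0.8]
gripper_width: 0.04
grip_force: 0.0
```

Emit:
play_rows(
  dp=[
    [-2.79,4.9,0],
    [-2.79,4.9,0],
    [-2.79,4.9,0],
    [-2.79,4.9,0],
    [-2.79,4.9,0],
    [-2.79,4.9,0],
    [-2.79,4.9,-0.5],
    [-2.79,4.9,-1],
  ],
  rot=[
    [0,0,-0.3],
    [0,0,-0.6],
    [0,0,-0.9],
    [0,0,-1.2],
    [0,0,-1.6],
    [0,0,-2],
    [0,0,-2.36],
    [0,0,-2.36],
  ],
  fingers=[40,40,40,40,40,40,40,40],
)

```text
time_s: 28.12
eef_pos: [0.4459, 0.2886, 0.099]
tool_rot: [[0.413, 0.911, 0.003], [0.911, -0.413, 0.001], [0.002, 0.003, -1.0]]
ft_force: [0.9, -0.1, 0.1]
gripper_width: 0.0402
grip_force: 0.0
```

```bash
python3 - <<'E'
from fit import *
s=get_state();print(s["eef_pos"],s["time_s"], np.degrees(np.arctan2(s["tool_rot"][1][1],s["tool_rot"][0][1])))
c=read_camera("side")["image"];a=cv2.resize(c[120:345,150:450],(800,600),interpolation=cv2.INTER_CUBIC);cv2.imwrite("pics/s5.png",a)
c=read_camera("top")["image"];a=cv2.resize(c[90:270,290:530],(800,600),interpolation=cv2.INTER_CUBIC);cv2.imwrite("pics/t5.png",a)
E
```

```text
[0.44588732 0.28859901 0.09897958] 28.1167 -24.3744500764152
```

View pics/t5.png

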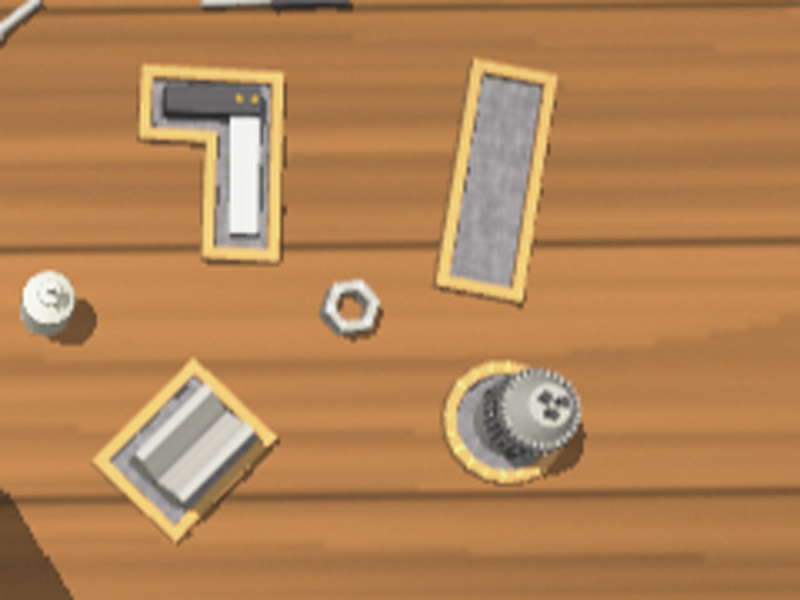

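View pics/s5.png

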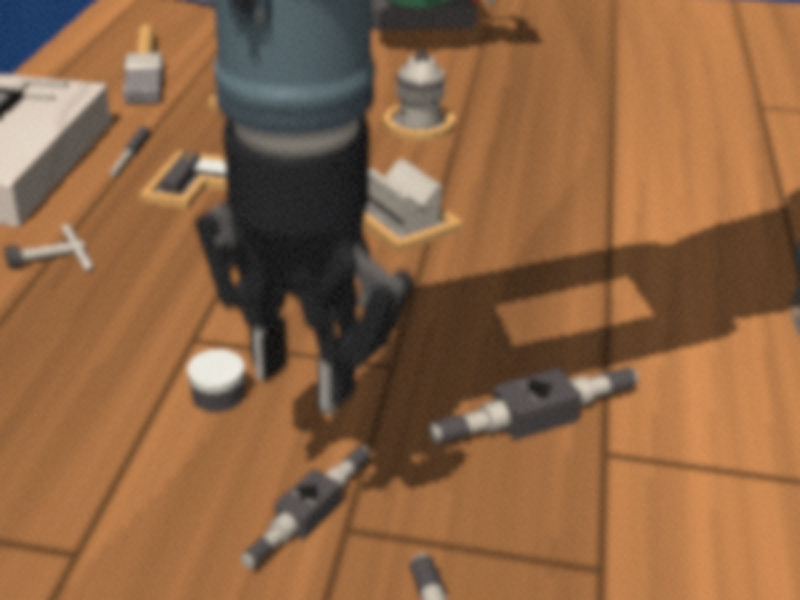

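The square, V-block and chuck all sit inside their lips, and the oiler and tin are untouched. Now the wrench.

Emit:
play_rows(
  dp=[
    [0,0,-0.1],
    [0,0,-0.5],
    [0,0,-1.0],
    [0,0,-1.5],
    [0,0,-1.9],
    [0,0,-2.15],
    [0,0,-2.27],
    [0,0,-2.27],
  ],
  rot=[
    [0,0,0],
    [0,0,0],
    [0,0,0],
    [0,0,0],
    [0,0,0],
    [0,0,0],
    [0,0,0],
    [0,0,0],
  ],
  fingers=[40,40,40,40,40,40,40,40],
)

```text
time_s: 28.88
eef_pos: [0.4447, 0.2874, 0.0077]
tool_rot: [[0.414, 0.91, -0.001], [0.91, -0.414, -0.0], [-0.001, -0.001, -1.0]]
ft_force: [-0.5, 0.5, -0.4]
gripper_width: 0.04
grip_force: 0.0
```

Emit:
play_rows(
  dp=[
    [0,0,0],
    [0,0,0],
    [0,0,0],
    [0,0,0],
    [0,0,0],
    [0,0,0],
    [0,0,0],
    [0,0,0],
  ],
  rot=[
    [0,0,0],
    [0,0,0],
    [0,0,0],
    [0,0,0],
    [0,0,0],
    [0,0,0],
    [0,0,0],
    [0,0,0],
  ],
  fingers=[36,32,28,25,22,19,19,19],
)

```text
time_s: 29.55
eef_pos: [0.4446, 0.2882, 0.0091]
tool_rot: [[0.413, 0.911, 0.001], [0.911, -0.413, 0.0], [0.001, 0.001, -1.0]]
ft_force: [-1.5, 1.0, 6.2]
gripper_width: 0.0222
grip_force: 58.7
```

Emit:
play_rows(
  dp=[
    [0,0,0.1],
    [0,0,0.5],
    [0,0,1.1],
    [0,0,1.7],
    [0,0,2.3],
    [0,0,2.8],
    [0,0,3.0],
    [0,0,3.0],
  ],
  rot=[
    [0,0,0],
    [0,0,0],
    [0,0,0],
    [0,0,0],
    [0,0,0],
    [0,0,0],
    [0,0,0],
    [0,0,0],
  ],
  fingers=[19,19,19,19,19,19,19,19],
)

```text
time_s: 30.22
eef_pos: [0.4456, 0.2884, 0.1302]
tool_rot: [[0.413, 0.911, 0.004], [0.911, -0.413, 0.002], [0.003, 0.003, -1.0]]
ft_force: [0.2, 0.3, -2.2]
gripper_width: 0.0221
grip_force: 59.4
```

Emit:
play_rows(
  dp=[
    [0.1,-0.3,0],
    [0.25,-0.9,0],
    [0.5,-1.6,0],
    [0.7,-2.3,0],
    [0.9,-3.0,0],
    [1.1,-3.7,0],
    [1.3,-4.3,0],
    [1.44,-4.81,0],
  ],
  rot=[
    [0,0,-0.3],
    [0,0,-0.9],
    [0,0,-1.6],
    [0,0,-2.3],
    [0,0,-3.0],
    [0,0,-3.8],
    [0,0,-4.5],
    [0,0,-5.22],
  ],
  fingers=[19,19,19,19,19,19,19,19],
)

```text
time_s: 30.88
eef_pos: [0.5012, 0.0929, 0.1261]
tool_rot: [[0.775, 0.632, -0.003], [0.632, -0.775, -0.001], [-0.003, -0.002, -1.0]]
ft_force: [0.5, -0.5, -1.5]
gripper_width: 0.022
grip_force: 59.3
```

Emit:
play_rows(
  dp=[
    [0.2,-0.6,0],
    [0.4,-1.2,0],
    [0.6,-1.8,0],
    [0.8,-2.4,0],
    [0.95,-3.0,0],
    [1.1,-3.6,0],
    [1.3,-4.2,0],
    [1.44,-4.81,0],
  ],
  rot=[
    [0,0,-0.65],
    [0,0,-1.3],
    [0,0,-1.95],
    [0,0,-2.6],
    [0,0,-3.3],
    [0,0,-3.9],
    [0,0,-4.6],
    [0,0,-5.22],
  ],
  fingers=[19,19,19,19,19,19,19,19],
)

```text
time_s: 31.55
eef_pos: [0.5585, -0.0985, 0.1258]
tool_rot: [[0.974, 0.228, -0.003], [0.228, -0.974, 0.001], [-0.003, -0.002, -1.0]]
ft_force: [-0.3, -0.2, -2.3]
gripper_width: 0.0224
grip_force: 59.3
```

Emit:
play_rows(
  dp=[
    [0.2,-0.6,0],
    [0.4,-1.3,0],
    [0.6,-2.0,0],
    [0.8,-2.7,0],
    [1.05,-3.5,0],
    [1.25,-4.2,0],
    [1.4,-4.7,0],
    [1.44,-4.82,0],
  ],
  rot=[
    [0,0,-0.65],
    [0,0,-1.4],
    [0,0,-2.1],
    [0,0,-2.9],
    [0,0,-3.8],
    [0,0,-4.6],
    [0,0,-5.1],
    [0,0,-5.22],
  ],
  fingers=[19,19,19,19,19,19,19,19],
)

```text
time_s: 32.22
eef_pos: [0.6161, -0.2941, 0.125]
tool_rot: [[0.974, -0.226, -0.003], [-0.226, -0.974, 0.0], [-0.003, 0.001, -1.0]]
ft_force: [-0.0, -0.5, -2.2]
gripper_width: 0.0227
grip_force: 59.3
```

Emit:
play_rows(
  dp=[
    [0,0,0],
    [0,0,-0.1],
    [0,0,-0.5],
    [0,0,-1.0],
    [0,0,-1.5],
    [0,0,-1.9],
    [0,0,-2.1],
    [0,0,-2.1],
  ],
  rot=[
    [0,0,0],
    [0,0,0],
    [0,0,0],
    [0,0,0],
    [0,0,0],
    [0,0,0],
    [0,0,0],
    [0,0,0],
  ],
  fingers=[19,19,19,19,19,19,19,19],
)

```text
time_s: 32.88
eef_pos: [0.6152, -0.2871, 0.0411]
tool_rot: [[0.976, -0.218, -0.005], [-0.218, -0.976, 0.004], [-0.006, -0.002, -1.0]]
ft_force: [0.2, 0.7, -1.6]
gripper_width: 0.0221
grip_force: 59.3
```

```bash
python3 - <<'E'
from fit import *
s=get_state();print(s["eef_pos"],s["time_s"], np.degrees(np.arctan2(s["tool_rot"][1][1],s["tool_rot"][0][1])))
a=cv2.resize(read_camera("side")["image"][110:210,200:330],(780,600),interpolation=cv2.INTER_CUBIC);cv2.imwrite("pics/s6.png",a)
E
```

```text
[ 0.61520972 -0.28710344  0.04110862] 32.8833 -102.60520891891078
```

View pics/s6.png

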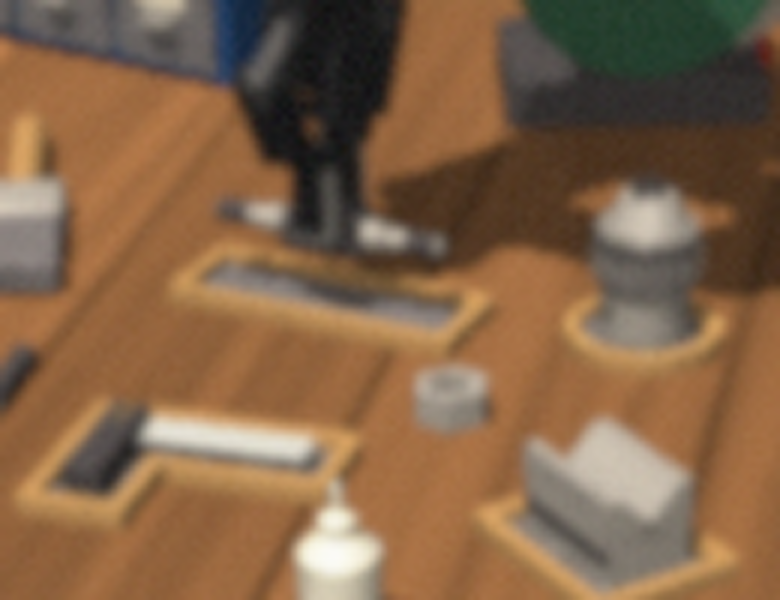

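Wrench is level and aligned above the long tray. Commanded height is about 0.043, and contact is expected near 0.012.

Emit:
play_rows(
  dp=[
    [0,0,-0.1],
    [0,0,-0.2],
    [0,0,-0.3],
    [0,0,-0.4],
    [0,0,-0.5],
    [0,0,-0.6],
    [0,0,-0.7],
    [0,0,-0.7],
  ],
  rot=[
    [0,0,0],
    [0,0,0],
    [0,0,0],
    [0,0,0],
    [0,0,0],
    [0,0,0],
    [0,0,0],
    [0,0,0],
  ],
  fingers=[19,19,19,19,19,19,19,19],
)

```text
time_s: 33.6
eef_pos: [0.6165, -0.2894, 0.0149]
tool_rot: [[0.976, -0.22, -0.002], [-0.22, -0.976, 0.001], [-0.002, -0.001, -1.0]]
ft_force: [-0.2, -0.3, -3.3]
gripper_width: 0.0223
grip_force: 59.4
```

Emit:
play_rows(
  dp=[
    [0,0,0],
    [0,0,-0.01],
    [0,0,-0.02],
    [0,0,-0.03],
    [0,0,-0.03],
    [0,0,-0.04],
    [0,0,-0.04],
    [0,0,-0.04],
  ],
  rot=[
    [0,0,0],
    [0,0,0],
    [0,0,0],
    [0,0,0],
    [0,0,0],
    [0,0,0],
    [0,0,0],
    [0,0,0],
  ],
  fingers=[19,19,19,19,19,19,19,19],
)

```text
time_s: 34.27
eef_pos: [0.6172, -0.2897, 0.0145]
tool_rot: [[0.976, -0.22, 0.0], [-0.22, -0.976, 0.0], [0.0, -0.0, -1.0]]
ft_force: [0.5, -1.1, -3.4]
gripper_width: 0.0225
grip_force: 59.4
```

Emit:
play_rows(
  dp=[
    [0,0,-0.01],
    [0,0,-0.02],
    [0,0,-0.03],
    [0,0,-0.04],
    [0,0,-0.05],
    [0,0,-0.06],
    [0,0,-0.06],
    [0,0,-0.06],
  ],
  rot=[
    [0,0,0],
    [0,0,0],
    [0,0,0],
    [0,0,0],
    [0,0,0],
    [0,0,0],
    [0,0,0],
    [0,0,0],
  ],
  fingers=[19,19,19,19,19,19,19,19],
)

```text
time_s: 34.93
eef_pos: [0.6171, -0.2897, 0.0123]
tool_rot: [[0.976, -0.22, -0.0], [-0.22, -0.976, -0.0], [-0.0, 0.0, -1.0]]
ft_force: [-0.9, -0.1, -0.3]
gripper_width: 0.0224
grip_force: 59.5
```

Emit:
play_rows(
  dp=[
    [0,0,-0.01],
    [0,0,-0.015],
    [0,0,-0.02],
    [0,0,-0.02],
    [0,0,-0.02],
    [0,0,-0.02],
    [0,0,-0.02],
    [0,0,-0.02],
  ],
  rot=[
    [0,0,0],
    [0,0,0],
    [0,0,0],
    [0,0,0],
    [0,0,0],
    [0,0,0],
    [0,0,0],
    [0,0,0],
  ],
  fingers=[19,19,19,19,19,19,19,19],
)

```text
time_s: 35.6
eef_pos: [0.6172, -0.2897, 0.0122]
tool_rot: [[0.976, -0.22, 0.0], [-0.22, -0.976, -0.0], [0.0, 0.0, -1.0]]
ft_force: [-2.9, 1.3, 5.8]
gripper_width: 0.0223
grip_force: 60.3
```

Emit:
play_rows(
  dp=[
    [0,0,0],
    [0,0,0],
    [0,0,0],
    [0,0,0],
    [0,0,0],
    [0,0,0],
    [0,0,0],
    [0,0,0],
  ],
  rot=[
    [0,0,0],
    [0,0,0],
    [0,0,0],
    [0,0,0],
    [0,0,0],
    [0,0,0],
    [0,0,0],
    [0,0,0],
  ],
  fingers=[23,25,28,31,35,40,40,40],
)

```text
time_s: 36.27
eef_pos: [0.6172, -0.2897, 0.0112]
tool_rot: [[0.976, -0.22, -0.0], [-0.22, -0.976, 0.0], [-0.0, -0.0, -1.0]]
ft_force: [-0.3, 0.1, -0.7]
gripper_width: 0.0397
grip_force: 0.0
```

Emit:
play_rows(
  dp=[
    [0,0,0.2],
    [0,0,0.6],
    [0,0,1.2],
    [0,0,1.9],
    [0,0,2.6],
    [0,0,3.2],
    [0,0,3.6],
    [0,0,3.6],
  ],
  rot=[
    [0,0,0],
    [0,0,0],
    [0,0,0],
    [0,0,0],
    [0,0,0],
    [0,0,0],
    [0,0,0],
    [0,0,0],
  ],
  fingers=[40,40,40,40,40,40,40,40],
)

```text
time_s: 36.93
eef_pos: [0.6193, -0.2911, 0.1612]
tool_rot: [[0.976, -0.22, 0.007], [-0.22, -0.976, -0.005], [0.008, 0.003, -1.0]]
ft_force: [0.2, -0.0, 0.6]
gripper_width: 0.0402
grip_force: 0.0
```

Emit:
play_rows(
  dp=[
    [-1,7,1],
    [-1,7,1],
    [-1,7,1],
    [-1,7,1],
    [-1,7,1],
    [-1,7,1],
    [-1,7,1],
    [-1,7,1],
  ],
  rot=[
    [0,0,0],
    [0,0,0],
    [0,0,0],
    [0,0,0],
    [0,0,0],
    [0,0,0],
    [0,0,0],
    [0,0,0],
  ],
  fingers=[40,40,40,40,40,40,40,40],
)

```text
time_s: 37.6
eef_pos: [0.5757, -0.0032, 0.1961]
tool_rot: [[0.977, -0.215, -0.0], [-0.215, -0.977, 0.003], [-0.001, -0.003, -1.0]]
ft_force: [0.5, -0.2, -0.3]
gripper_width: 0.0401
grip_force: 0.0
```

Emit:
play_rows(
  dp=[
    [-1,5,0],
    [-1,5,0],
    [-1,5,0],
    [-1,5,0],
    [-1,5,0],
    [-1,5,0],
    [-1,5,0],
    [-1,5,0],
  ],
  rot=[
    [0,0,0],
    [0,0,0],
    [0,0,0],
    [0,0,0],
    [0,0,0],
    [0,0,0],
    [0,0,0],
    [0,0,0],
  ],
  fingers=[40,40,40,40,40,40,40,40],
)

```text
time_s: 38.27
eef_pos: [0.5371, 0.1898, 0.1948]
tool_rot: [[0.976, -0.219, -0.001], [-0.219, -0.976, -0.001], [-0.0, 0.001, -1.0]]
ft_force: [-0.4, -1.0, -0.6]
gripper_width: 0.0398
grip_force: 0.0
```

```bash
python3 - <<'E'
from fit import *
c=read_camera("side")["image"];d=read_camera("top")["image"]
a=cv2.resize(c[120:220,190:340],(600,400),interpolation=cv2.INTER_CUBIC)[:290]
b=cv2.resize(d[90:270,290:530],(600,450),interpolation=cv2.INTER_CUBIC)[:310]
cv2.imwrite("pics/fin.png",np.vstack([a,b]));print(get_state()["eef_pos"])
E
```

```text
[0.53752674 0.18879353 0.19497997]
```

View pics/fin.png

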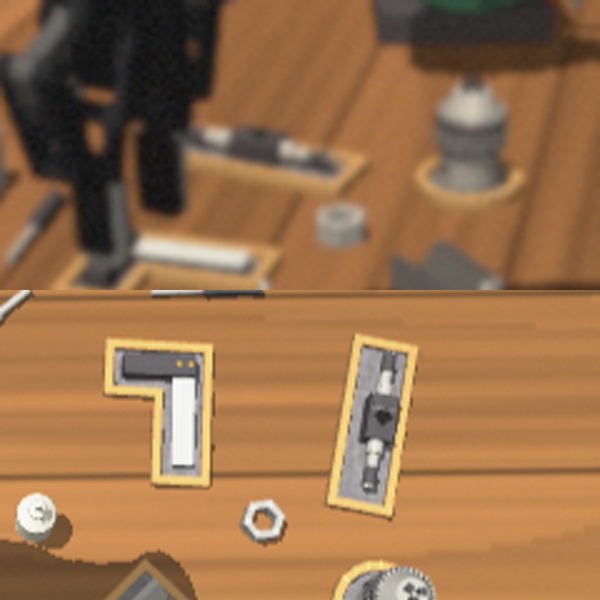

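All four tools are down in their trays and the bottle has not moved, so I am handing in.

```bash
python3 -c "
from workcell import *
print(close_job())"
```

```text
the job is handed in; nothing more can be done
None
```

The job is handed in: all four tools went gently into their trays in the order asked, after about 38 s of robot time, with the oil bottle and paste tin left standing; I was not shown the verdict.

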